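# Tip the parts caddy so its nuts gather in the marked corner

## Task

Pick up the blue parts caddy by its wooden bar, lift it well clear of the worktop and tip it until all three loose steel nuts have slid together into the corner with the yellow cap, spilling none, so that I can pick them out there. Finish while still holding the caddy in the air, clearly tilted and still, with the nuts gathered in that corner: do not put it down or let go. Leave the other things on the table where they are.

Things in the scene. Friction and masses are not known exactly. Their poses are not given: they have to be found in the camera images.
- caddy: loose open tray of slick blue enamel, 190 (x) x 140 (y) x 46 mm high, walls and floor 4 mm, about 0.35 kg. Straps on its short ends rise to 122 mm and carry a wooden bar along x over the middle. Origin: centre of its underside; z up. The +x +y corner is yellow inside, outside and over the rim. It may stand turned any way. Nuts start to slide in it at 7 to 11 degrees of tilt
- caddy_grip (a point): middle of the wooden bar, 112 mm above the caddy's underside, nearly over the centre of mass; the bar is 182 mm long (x), 16 mm wide (y) and 22 mm tall (z 101 to 123 mm above the underside); the straps stop the bar only at its ends. Axes as the caddy's
- marked_corner (a point): inside corner of the tray under the yellow cap, at floor level: 91 mm (x) and 66 mm (y) from the caddy's middle, 4 mm above its underside. Axes as the caddy's. A tilt of 25 to 35 degrees straight towards this corner brings the nuts along the walls into it
- foot_pp (a point): outer bottom corner of the caddy under the yellow cap (+x, +y: 95, 70 mm from the middle)
- foot_pn (a point): outer bottom corner of the caddy at +x, -y
- foot_np (a point): outer bottom corner of the caddy at -x, +y
- foot_nn (a point): outer bottom corner of the caddy at -x, -y
- nut_1: loose steel hex nut, 24 mm across flats, 13 mm thick, 30 g, lying flat in the tray; origin: centre of its underside
- nut_2: second nut, alike
- nut_3: third nut, alike
- ink_tin_blue: bystander: blue-lidded ink tin, 80 mm across, 60 mm high, left of the caddy; origin: centre of its underside
- masking_tape: bystander: roll of tan tape lying flat, 104 mm across, 25 mm high, farther left; origin: centre of its underside
- spotted_mug: bystander: white mug with dots, 92 mm across, 93 mm high, with a handle, near left; origin: centre of its underside

How it is judged:
By the outcome, as a careful person would: the job done as asked, in the order asked, and still so for the second after the job is handed in, while the arm keeps its last pose, push and grip.
It also fails if it takes over 32 s, if anything falls off the work surface, if the arm or the gripper's body presses on something with over 40 N, if the wrist force passes 120 N, or if a joint passes its speed limit or range.

## Robot

A 7-joint arm with a two-finger parallel gripper is mounted at the origin on a cart in front of the work surface, level with it; the furniture and walls round the work are solid. World frame = base frame: x ahead of the robot, y to its left, z up, the work surface at z = 0. Lengths are in m, angles in rad, forces in N, time in s.
With the tool pointing down it reaches from about 0.4 to 0.9 m from the base axis. Payload 5.6 kg.
Tool frame: the origin (TCP) lies midway between the tips of the shut fingers; the grasp point (between the pads) lies 19 mm behind it; y points along the fingers, z is the direction in which the jaws open and shut, and the axes are right-handed (so a half turn about y gives the same grasp; the last joint's range is limited). The gripper opens to 92 mm and grips with 3 to 60 N. Pads are 20 mm wide; open, the fingers measure 128 mm over their backs; the gripper's body (75 mm by 189 mm) begins 69 mm behind the grasp point.
Start: joints at [-1.322, 0.468, -0.012, 1.603, 0.006, 1.071, -0.056], TCP at [0.187, 0.623, 0.215] pointing down, gripper open.
Joint ranges: [-2.53, 2.53], [-0.31, 2.02], [-1.57, 1.55], [0.28, 2.44], [-1.29, 4.43], [0.15, 1.84], [-2.92, 2.92]. Speed limits (rad/s): [2.57, 2.57, 3.14, 3.14, 3.14, 3.14, 3.14].

## Interface

Orientations are given as a 3x3 rotation matrix whose columns are the frame's x, y, z axes.
In Python, from station import env, effector, solver, viewer, workorder, search_frame, tip_of gives the robot as it stands. Calls block until the motion is done:
- env.reach(position, orientation): joint-space move of the TCP to a pose.
- env.movel(position, frame=None, rate=0.15): straight line of the TCP; frame=None keeps the orientation; rate is the mean speed in m/s.
- env.goto_joints(angles): joint-space move.
- effector.release() and effector.grasp(squeeze=None): open the fingers fully, or close them until they stop; squeeze is the grip in N (None keeps the last).
- env.pause(seconds).
- solver.inverse_kinematics(position, orientation): joint angles nearest the present ones, or None.
- env.sense(): the state.
- viewer.read_camera(name): name is "scene" or "top"; returns (picture, depth): 480x640x3 uint8, red, green, blue; 480x640 float32, m along the optical axis (not along the pixel's ray), 0 where there is no reading.
- viewer.camera_info(name): a dict with "intrinsics" (3x3 intrinsics, pixels), "eye" and "rotation" of the camera in the world. Camera axes: x right, y up, looking along -z (the intrinsics and any distortion apply to the point x, -y, -z); pixel columns grow to the right and rows downward; lengths in m; the calibration is good to about 2 mm. A picture is of the moment at which its call begins. camera_info takes no time and is no camera call.
A pose or a line that the arm cannot do raises env.PlanningError and nothing moves.
- workorder.finish_job(): hands the job in, once; it reports no verdict.
Trained networks look in the newest picture that a camera, given by its name, has taken for a name from the list of things; names that differ only in an ending like _2 or _b are one class to them, and where a whole thing is asked for, a point or a joint stands for the part that bears it (a point fixed in the world has none). Each returns a list of dicts, best first, with "score" (0 to 1); they miss things now and then, are a little off and sometimes report something else, mostly with a low value. They report only what shows in the picture. A call takes as long as a camera call.
- search_frame(camera, name): "at" ([x, y, z] in m, in world coordinates, good to about 4 mm: the middle of the surface that is visible of it).
- tip_of(camera, name): "at" ([x, y, z] in m, in world coordinates, good to about 4 mm: a listed point, or the origin of a listed thing).
The state is a dict: "t": time; "joint_positions": joint angles; "joint_velocities": joint speeds; "tau": joint torques, N m; "ee_pos": TCP position; "tcp_rot": TCP orientation; "wrist_force": force on the tool from outside, world axes, zero at the start; "moment": the same for the moment, N m; "gripper_width": finger opening in m.
Only numpy, scipy, OpenCV 4.12 (cv2) and the standard library are available. Lean on these libraries where they do the work, as an engineer would, in place of code of your own. Each camera call takes 0.05 s, during which the arm holds its last target.

## Working session

There is one attempt and no reset: what is moved stays moved. The work goes in short steps, each a Python script; the robot and the scene stay as the last script left them, time stands still between calls to the robot, and variables do not carry over. Pictures are saved under pics/ and viewed, and the job is handed in when it is done.

```bash
mkdir -p pics; ls; python3 - <<'E'
from station import env, effector, solver, viewer, workorder, search_frame, tip_of
import cv2,numpy as np
for c in ["scene","top"]:
    p,d=viewer.read_camera(c); cv2.imwrite(f"pics/{c}0.png",p[:,:,::-1])
    i=viewer.camera_info(c); print(c,i["eye"],i["intrinsics"],i["rotation"])
    for n in ["caddy_grip","marked_corner","foot_pp","foot_pn","foot_np","foot_nn","caddy","nut_1"]:
        print(n,[(np.round(r["at"],3).tolist(),round(r["score"],2)) for r in tip_of(c,n)[:4]])
s=env.sense();print(s["t"],s["ee_pos"],s["tcp_rot"],s["gripper_width"])
E
```

```text
pics
scene [-0.25520816 -0.79018693  1.04183286] [[621.57580196   0.         320.25527616]
 [  0.         621.57580196 235.06681479]
 [  0.           0.           1.        ]] [[ 0.65713913  0.50978402 -0.55523726]
 [-0.75363755  0.43058182 -0.49661831]
 [-0.01409301  0.74479497  0.66714454]]
caddy_grip [([0.554, -0.341, 0.108], 0.9), ([0.499, -0.238, -0.005], 0.42)]
marked_corner [([0.447, -0.367, 0.009], 0.84), ([0.423, 0.345, -0.002], 0.66)]
foot_pp [([0.442, -0.367, 0.001], 0.82)]
foot_pn [([0.5, -0.239, 0.001], 0.82)]
foot_np [([0.613, -0.451, 0.003], 0.73)]
foot_nn [([0.67, -0.317, -0.002], 0.77), ([0.616, -0.34, 0.004], 0.73), ([0.438, -0.365, 0.001], 0.56)]
caddy [([0.554, -0.342, 0.002], 0.65), ([0.614, -0.449, -0.0], 0.25)]
nut_1 [([0.566, -0.332, 0.002], 0.68), ([0.598, -0.381, 0.005], 0.45), ([0.616, -0.339, 0.004], 0.44)]
top [ 0.3344481  -0.04216454  1.63187526] [[527.18157082   0.         331.3425905 ]
 [  0.         527.18157082 243.11228004]
 [  0.           0.           1.        ]] [[ 0.00531969  0.99066784 -0.1361945 ]
 [-0.99991171  0.00692818  0.01133894]
 [ 0.01217671  0.13612215  0.99061723]]
caddy_grip [([0.612, -0.339, 0.004], 0.68), ([0.55, -0.346, 0.109], 0.63)]
marked_corner [([0.444, -0.364, 0.005], 0.92)]
foot_pp [([0.437, -0.363, -0.005], 0.85)]
foot_pn [([0.499, -0.242, -0.001], 0.95), ([0.438, -0.362, -0.004], 0.19)]
foot_np [([0.615, -0.446, -0.002], 0.84)]
foot_nn [([0.672, -0.319, 0.003], 0.92)]
caddy [([0.554, -0.344, 0.0], 0.91)]
nut_1 [([0.569, -0.333, 0.004], 0.58), ([0.616, -0.338, 0.007], 0.43)]
0.9 [0.18705176 0.62253822 0.21462152] [[ 9.57686668e-01  4.65808840e-05  2.87812861e-01]
 [-2.87812864e-01  8.96335764e-05  9.57686664e-01]
 [ 1.88121954e-05 -9.99999995e-01  9.92474588e-05]] 0.09183960513920479
```

View pics/scene0.png

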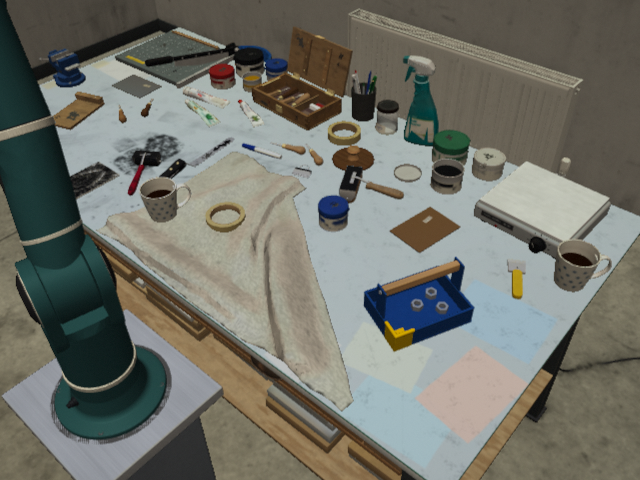

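View pics/top0.png

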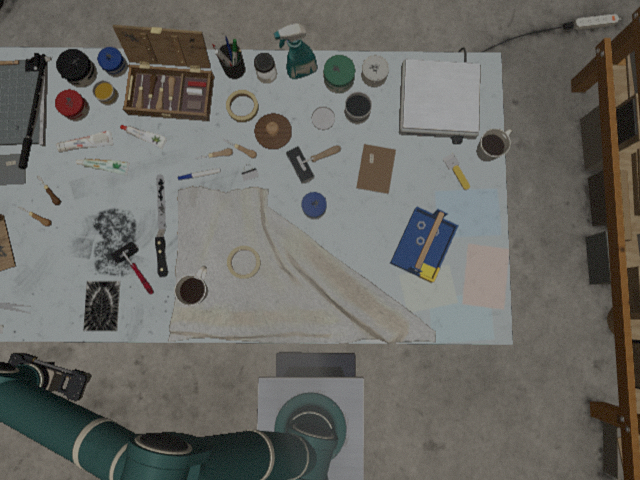

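The scene view shows the caddy at about px (418,303), its yellow corner at (400,333) and three nuts near (430,300). The top view puts the caddy at (424,243) and the yellow corner at (430,270). The network's feet agree with both pictures. Next I fit the pose and check that the arm can reach the planned poses.

```bash
cat > h.py <<'E'
import numpy as np
from scipy.spatial.transform import Rotation as R
from station import env, effector, solver, viewer, workorder, search_frame, tip_of
loc={"foot_pp":(.095,.07,0),"foot_pn":(.095,-.07,0),"foot_np":(-.095,.07,0),"foot_nn":(-.095,-.07,0),"marked_corner":(.091,.066,.004),"caddy_grip":(0,0,.112),"caddy":(0,0,0)}
def fit(P,Q):
    P,Q=np.array(P),np.array(Q);p,q=P.mean(0),Q.mean(0)
    r,_=R.align_vectors(Q-q,P-p); M=r.as_matrix()
    return M,q-M@p,np.linalg.norm((P@M.T+q-M@p)-Q,axis=1)
E
python3 - <<'E'
from h import *
A=dict(foot_pp=[(.442,-.367,.001),(.437,-.363,-.005)],foot_pn=[(.5,-.239,.001),(.499,-.242,-.001)],foot_np=[(.613,-.451,.003),(.615,-.446,-.002)],foot_nn=[(.67,-.317,-.002),(.672,-.319,.003)],marked_corner=[(.447,-.367,.009),(.444,-.364,.005)],caddy_grip=[(.554,-.341,.108),(.55,-.346,.109)],caddy=[(.554,-.344,0)])
P=[];Q=[]
for k,v in A.items():
    for q in v:P.append(loc[k]);Q.append(q)
M,t,e=fit(P,Q);print(M,t,e.round(4))
yaw=np.arctan2(M[1,0]-M[0,1],M[0,0]+M[1,1]);c=t[:2];print(np.degrees(yaw),c)
xb=np.array([np.cos(yaw),np.sin(yaw),0])
yb=np.array([-xb[1],xb[0],0]); d=.091*xb+.066*yb; d/=np.linalg.norm(d)
ax=np.cross([0,0,1],d)
for s in(1,-1):
    x=s*xb;y=np.array([0,0,-1.]);T=np.c_[x,y,np.cross(x,y)]
    for z,a in((.28,0),(.093+.019,0),(.34,0),(.34,15),(.34,30),(.34,34)):
        Tr=R.from_rotvec(ax*np.radians(a)).as_matrix()@T
        g=np.array([*c,z]); j=solver.inverse_kinematics(g+Tr[:,1]*.019,Tr)
        print(s,z,a,None if j is None else np.round(j,2))
np.savez("pose.npz",yaw=yaw,c=c,d=d,ax=ax,xb=xb)
E
```

```text
[[-9.07888311e-01 -4.19170811e-01 -5.88614053e-03]
 [ 4.19176585e-01 -9.07904684e-01  2.75433019e-04]
 [-5.45950804e-03 -2.21726987e-03  9.99982639e-01]] [ 5.55302446e-01 -3.43270048e-01 -1.31512467e-04] [0.0029 0.0064 0.0024 0.0022 0.0052 0.0036 0.0037 0.0027 0.0064 0.0023
 0.0045 0.0061 0.0015]
155.21733980413725 [ 0.55530245 -0.34327005]
1 0.28 0 [-0.22  0.64  1.12  1.6  -0.6   1.28 -1.01]
1 0.112 0 [-0.2   0.9   1.11  1.73 -0.9   1.11 -0.8 ]
1 0.34 0 [-0.22  0.58  1.12  1.52 -0.53  1.37 -1.06]
1 0.34 15 [-0.22  0.46  1.12  1.68 -0.69  1.19 -0.93]
1 0.34 30 [-0.19  0.37  1.13  1.83 -0.94  1.07 -0.69]
1 0.34 34 [-0.18  0.36  1.13  1.87 -1.02  1.05 -0.61]
-1 0.28 0 [-0.2   0.62  1.07  1.59 -0.56  1.27  2.1 ]
-1 0.112 0 [ 0.03  0.69  0.67  1.72 -0.52  0.92  2.06]
-1 0.34 0 [-0.25  0.63  1.21  1.52 -0.59  1.4   2.13]
-1 0.34 15 [ 0.6   0.3  -0.01  1.63 -0.21  1.04  1.82]
-1 0.34 30 [ 0.7   0.24 -0.01  1.78 -0.53  0.85  2.13]
-1 0.34 34 [ 0.91  0.24 -0.23  1.8  -0.57  0.79  2.18]
```

```bash
python3 - <<'E'
from h import *
z=np.load("pose.npz");c,ax,xb=z["c"],z["ax"],z["xb"]
env.goto_joints([0.53,0.40,-0.012,1.55,0.006,1.1,-0.95])
s=env.sense();print(s["t"],s["ee_pos"],s["tcp_rot"].round(2) if hasattr(s["tcp_rot"],'round') else s["tcp_rot"],xb)
for k in(1,-1):
    x=k*xb;y=np.array([0,0,-1.]);T=np.c_[x,y,np.cross(x,y)]
    for h,a in((.25,0),(.112,0),(.34,0),(.34,15),(.34,30),(.34,36)):
        Tr=R.from_rotvec(ax*np.radians(a)).as_matrix()@T
        g=np.array([*c,h]); j=solver.inverse_kinematics(g+Tr[:,1]*.019,Tr)
        print(k,h,a,None if j is None else np.round(j,2))
E
```

```text
4.575 [ 0.56622643 -0.36260719  0.28205886] [[-0.99  0.08  0.1 ]
 [-0.11 -0.05 -0.99]
 [-0.07 -1.    0.05]] [-0.90790438  0.41917734  0.        ]
1 0.25 0 [ 0.44  0.46  0.08  1.58 -0.04  1.1  -1.47]
1 0.112 0 [ 0.46  0.6   0.06  1.69 -0.05  0.85 -1.46]
1 0.34 0 [ 0.44  0.39  0.09  1.47 -0.04  1.28 -1.47]
1 0.34 15 [ 0.57  0.3   0.03  1.63 -0.22  1.04 -1.31]
1 0.34 30 [ 0.74  0.24 -0.07  1.77 -0.52  0.84 -1.03]
1 0.34 36 [ 0.83  0.23 -0.12  1.83 -0.67  0.79 -0.87]
-1 0.25 0 [ 0.86  0.52 -0.51  1.55  0.27  1.14  1.43]
-1 0.112 0 [ 0.85  0.67 -0.5   1.66  0.38  0.91  1.35]
-1 0.34 0 [ 0.86  0.45 -0.51  1.44  0.22  1.31  1.47]
-1 0.34 15 [ 1.    0.35 -0.53  1.6   0.01  1.03  1.65]
-1 0.34 30 [ 1.17  0.3  -0.59  1.75 -0.3   0.8   1.94]
-1 0.34 36 [ 1.26  0.3  -0.64  1.8  -0.45  0.73  2.1 ]
```

```bash
python3 - <<'E'
from h import *
import cv2
z=np.load("pose.npz");c,ax,xb=z["c"],z["ax"],z["xb"]
y=np.array([0,0,-1.]);T=np.c_[xb,y,np.cross(xb,y)]
env.reach([*c,.20],T)
env.movel([*c,.092],T,rate=.1)
s=env.sense();print(s["t"],s["wrist_force"],s["ee_pos"])
effector.grasp(60)
s=env.sense();print(s["t"],s["gripper_width"],s["wrist_force"])
env.movel([*c,.16],T,rate=.08)
s=env.sense();print(s["t"],s["gripper_width"],s["wrist_force"],s["moment"])
p,d=viewer.read_camera("scene");cv2.imwrite("pics/lift.png",p[180:420,280:600,::-1].repeat(2,0).repeat(2,1))
E
```

```text
6.3667 [ 0.15234294 -0.84762256  0.75100107] [ 0.55581319 -0.34355891  0.09277616]
7.5 0.015452599992025902 [-1.17890628  1.02292151  0.31154957]
8.5 0.016003913897284765 [-0.41663368 -0.69762931 -5.05868026] [0.02346723 0.17890268 0.00461799]
```

View pics/lift.png

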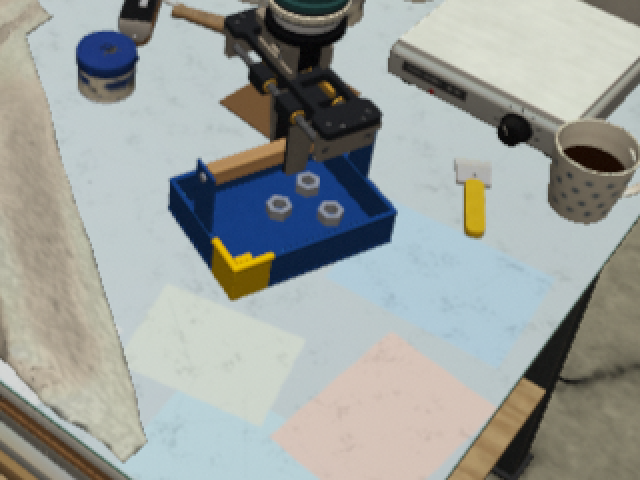

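The crop shows the caddy held level in the air, with the three nuts near (305,200) and the yellow corner at (240,270). The finger opening of 16 mm matches the bar width, and the load is about 5 N. Next I lift higher and tip it in steps.

```bash
python3 - <<'E'
from h import *
import cv2
z=np.load("pose.npz");c,ax,xb=z["c"],z["ax"],z["xb"]
y=np.array([0,0,-1.]);T=np.c_[xb,y,np.cross(xb,y)]
g=np.array([*c,.35])
env.movel(g+T[:,1]*.019,T,rate=.12)
last=g+T[:,1]*.019
for a in(10,20,30):
    Tr=R.from_rotvec(ax*np.radians(a)).as_matrix()@T
    t=g+Tr[:,1]*.019
    env.movel(t,Tr,rate=np.linalg.norm(t-last)/1.1); last=t
    s=env.sense();print(a,s["t"],s["gripper_width"])
env.pause(.3)
for n in ["scene","top"]:
    p,d=viewer.read_camera(n);cv2.imwrite(f"pics/tilt_{n}.png",p[:,:,::-1])
    if n=="scene": cv2.imwrite("pics/tilt_crop.png",cv2.resize(p[120:360,260:580,::-1],None,fx=2.5,fy=2.5,interpolation=cv2.INTER_CUBIC))
    P=[];Q=[]
    for k in loc:
        r=tip_of(n,k)
        if r and r[0]["score"]>.5: P.append(loc[k]);Q.append(r[0]["at"])
        if r: print(n,k,np.round(r[0]["at"],3),round(r[0]["score"],2))
    if len(P)>3:
        M,t,e=fit(P,Q);up=M[:,2];print("tilt",np.degrees(np.arccos(up[2])),"downhill in caddy",-M[2,:2],e.round(3))
    print([(np.round(r["at"],3),round(r["score"],2)) for r in search_frame(n,"nut_1")[:4]])
s=env.sense();print(s["t"],s["gripper_width"],s["wrist_force"],s["moment"])
E
```

```text
10 11.375 0.01590717733593653
20 12.625 0.0158059577786166
30 13.875 0.015084988068340003
scene foot_pn [ 0.558 -0.226  0.233] 0.71
scene foot_np [ 0.666 -0.436  0.274] 0.84
scene foot_nn [ 0.709 -0.313  0.309] 0.92
scene marked_corner [ 0.513 -0.355  0.205] 0.94
scene caddy_grip [ 0.553 -0.343  0.347] 0.73
scene caddy [ 0.611 -0.331  0.257] 0.59
tilt 29.676128691527694 downhill in caddy [0.41197935 0.27457928] [0.004 0.003 0.004 0.003 0.005 0.004]
[(array([ 0.523, -0.336,  0.224]), 0.56), (array([ 0.544, -0.344,  0.233]), 0.41)]
top foot_pp [ 0.505 -0.349  0.19 ] 0.64
top foot_pn [ 0.558 -0.229  0.234] 0.74
top foot_np [ 0.61  -0.331  0.252] 0.45
top foot_nn [ 0.712 -0.311  0.316] 0.86
top marked_corner [ 0.511 -0.349  0.201] 0.85
top caddy [ 0.61  -0.333  0.251] 0.8
tilt 30.4915299121884 downhill in caddy [0.41217991 0.29592841] [0.005 0.003 0.005 0.002 0.003]
[]
15.075 0.015524044205128035 [-0.4404869  -0.27471504 -4.25344528] [-0.1916572   1.28747476  0.00565048]
```

View pics/tilt_crop.png

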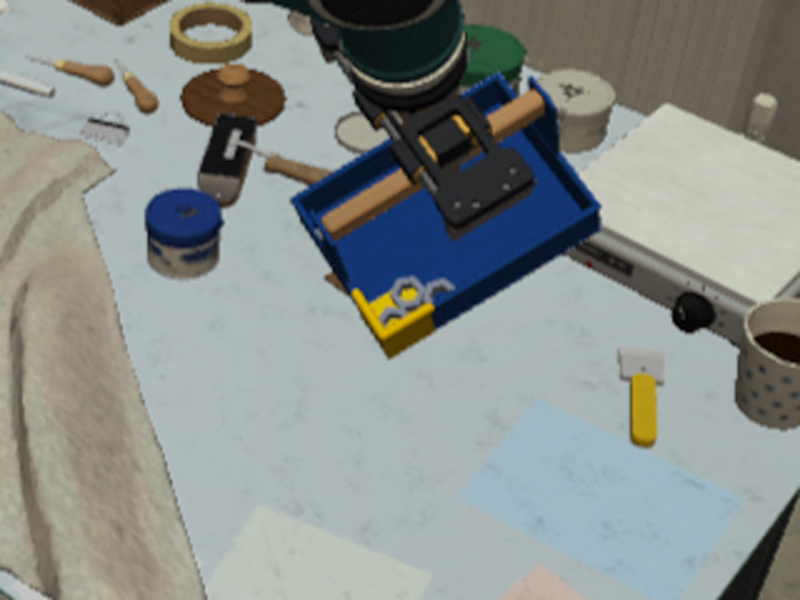

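View pics/tilt_top.png

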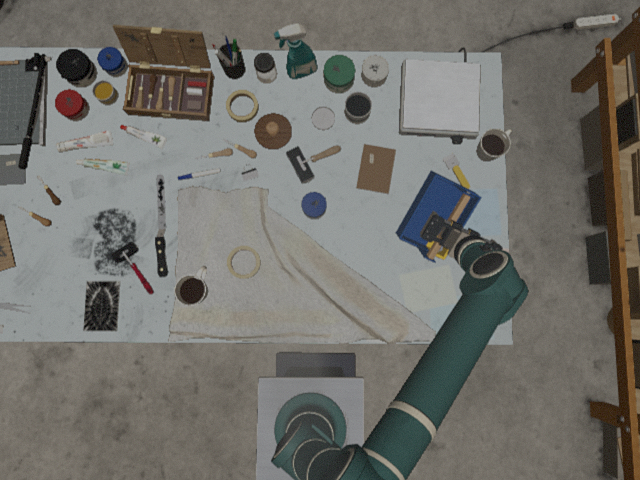

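The tilt crop shows all three nuts gathered against the yellow corner, at about (392,315), (408,292) and (438,288). The rest of the tray is empty and nothing has spilled. Tilt is about 30° straight toward the corner, and the lowest point is at about 0.19 m. One more check that everything is still, then I hand in.

```bash
python3 - <<'E'
from h import *
import cv2
a,_=viewer.read_camera("scene"); env.pause(1.0); b,_=viewer.read_camera("scene")
df=cv2.absdiff(a,b).max(2)[120:300,370:510]; print((df>40).sum())
for k in("marked_corner","foot_nn"): print(k,np.round(tip_of("scene",k)[0]["at"],3))
cv2.imwrite("pics/final.png",cv2.resize(b[200:280,370:476,::-1],None,fx=6,fy=6,interpolation=cv2.INTER_CUBIC))
s=env.sense();print(s["t"],np.abs(s["joint_velocities"]).max(),s["gripper_width"],s["wrist_force"])
E
```

```text
0
marked_corner [ 0.515 -0.354  0.205]
foot_nn [ 0.707 -0.313  0.31 ]
16.275 0.0016871126590922208 0.015666344582436504 [ 0.02149244  0.18208345 -5.14654909]
```

View pics/final.png

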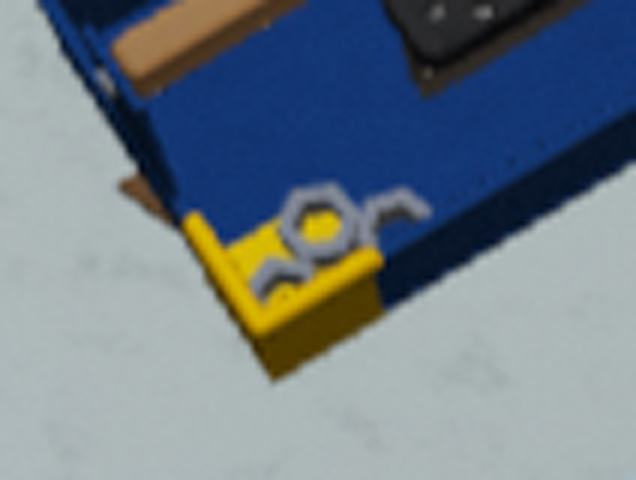

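```bash
python3 - <<'E'
from h import *
z=np.load("pose.npz");c,ax,xb=z["c"],z["ax"],z["xb"]
yb=np.cross([0,0,1],xb);C=R.from_rotvec(ax*np.radians(30)).as_matrix()@np.c_[xb,yb,[0,0,1]]
g=np.array([*c,.35]);i=viewer.camera_info("scene");K=i["intrinsics"]
for u,v in((320,222),(280,280),(400,205)):
    px=np.array([u/6+370,v/6+200,1]);r=np.linalg.inv(K)@px;r=i["rotation"]@(r*[1,-1,-1])
    o=C.T@(i["eye"]-g)+[0,0,.112];dd=C.T@r
    print((o+dd*(.017-o[2])/dd[2]).round(3))
workorder.finish_job()
E
```

```text
[0.057 0.04  0.017]
[0.078 0.05  0.017]
[0.033 0.049 0.017]
the job is handed in; nothing more can be done
```

The caddy is in the air, held by the middle of its bar, and tipped so that all three nuts are gathered at the yellow corner. I have handed the job in like that, at about 16 s of the 32 s allowed.

- **Grip:** I squeezed the bar with 60 N. The finger opening stayed at about 16 mm, which is the bar's width.
- **Height and tilt:** The tilt measured 29.7° from the scene camera and 30.5° from the top camera, both nearly straight toward the yellow corner. The lowest point is about 0.19 m above the worktop.
- **Nuts:** The scene picture shows all three touching in one cluster: one in the corner, the other two against it. The farthest is along the long wall. I estimate its centre at 60 mm or less from the corner, but that figure is rough because the rim hides part of it. No nut was spilled.
- **Stillness:** Two pictures more than 1 s apart showed no change, the joints were practically still, and the roughly 5 N load fits the caddy with its nuts.
- **Other things on the table:** The arm touched none of them, and they look unmoved in the pictures.
- **Checks that failed or disagreed:** The network found only two of the three nuts in the scene view and none in the top view, where the hand hides that corner. The nut count therefore comes from my own reading of the scene picture.

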